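# Tare the specimen scale

### The arm

A 7-joint arm with a two-finger parallel gripper is mounted at the origin on a cart in front of the work surface, level with it; the furniture and walls round the work are solid. World frame = base frame: x ahead of the robot, y to its left, z up, the work surface at z = 0. Lengths are in mm, angles in rad, forces in N, time in s.
With the tool pointing down it reaches from about 425 to 1025 mm from the base axis. Payload 9.4 kg.
Tool frame: the origin (TCP) lies on the mounting face of the last link; the fingertips stand 186 mm ahead of it and the grasp point (between the pads) lies 167 mm ahead of it; z points along the fingers, y is the line along which they close (so a half turn about z gives the same grasp; the last joint's range is limited). The gripper opens to 93 mm and grips with 3 to 60 N. Pads are 15 mm wide; open, the fingers measure 128 mm over their backs; the gripper's body (75 mm by 188 mm) begins 65 mm behind the grasp point.
Start: joints at [-1.25, 0.599, -0.003, 1.599, 0.002, 0.943, -0.08], TCP at [280.855, 668.39, 404.718] pointing down, gripper open.
Joint ranges: [-2.57, 2.57], [-0.35, 1.97], [-1.29, 1.29], [0.11, 2.56], [-1.05, 4.19], [0.11, 1.86], [-2.63, 2.63]. Speed limits (rad/s): [2.22, 2.22, 3.01, 3.01, 3.14, 3.14, 3.14].

### API

Orientations are given as a rotation vector (axis times angle).
In Python, from workcell import robot gives the robot as it stands. Calls block until the motion is done:
- robot.movep(position, orientation): joint-space move of the TCP to a pose.
- robot.movel(position, orientation=None, speed=150, max_force=None): straight line of the TCP; orientation=None keeps the orientation; speed is the mean speed in mm/s. With max_force (N) it stops when the force on the tool has changed by that much, and returns True; else False.
- robot.movej(angles): joint-space move.
- robot.ungrasp() and robot.grasp(strength=None): open the fingers fully, or close them until they stop; strength is the grip in N (None keeps the last).
- robot.wait(seconds).
- robot.solve_ik(position, orientation): joint angles nearest the present ones, or None.
- robot.read_state(): the state.
- robot.camera(name): name is "side" or "top" or "wrist"; returns a dict with "frame" (400x640x3 uint8, blue, green, red), "vertical_fov" (degrees; the focal length in pixels is half the picture's height over the tangent of half this angle, whatever the lens; pixels are square), "cx", "cy" (the principal point, pixels), "world_to_cam" (4x4, takes a point from world to camera coordinates); the wrist camera has in their place "T_tool_cam" (4x4, takes a point from camera to tool coordinates, whose origin is the TCP and whose axes are the flange's). Camera axes: x right, y down, z forward; pixel columns grow to the right and rows downward; lengths in mm; the calibration is good to about 2 mm. A picture is of the moment at which its call begins: read the wrist's pose just before it. There is no depth.
A pose or a line that the arm cannot do raises robot.IKError and nothing moves.
- robot.finish_job(): hands the job in, once; it reports no verdict.
Trained networks look in a picture, given as the dict that the camera call returned (one of the last four; its "shot" number tells which), for a name from the list of things; names that differ only in an ending like _2 or _b are one class to them, and where a whole thing is asked for, a point or a joint stands for the part that bears it (a point fixed in the world has none). Each returns a list of dicts, best first, with "p" (0 to 1); they miss things now and then, are a little off and sometimes report something else, mostly with a low value. They report only what shows in the picture. A call takes as long as a camera call. They do not tell look-alikes from the thing itself.
- robot.boxes_of(picture, query): "position" ([x, y, z] in mm, in world coordinates, good to about 4 mm: the middle of the surface that is visible of it).
- robot.pinpoint(picture, query): "position" ([x, y, z] in mm, in world coordinates, good to about 4 mm: a listed point, or the origin of a listed thing).
The state is a dict: "clock": time; "joint_pos": joint angles; "qvel": joint speeds; "tau": joint torques, N m; "position": TCP position; "ee_rot": TCP orientation; "contact_force": force on the tool from outside, world axes, zero at the start; "ft_torque": the same for the moment, N m; "grip_width": finger opening in mm.
Only numpy, scipy, OpenCV 4.12 (cv2) and the standard library are available. Lean on these libraries where they do the work, as an engineer would, in place of code of your own. Each camera call takes 0.05 s, during which the arm holds its last target. There are 200 camera calls.

### The job

The empty steel gallipot stands on the pan of the specimen scale, and the needle of the scale's dial is off zero. Turn the scale's knob until its needle points at the zero line, the long thick line of the dial on the side of the pan, and let go. Leave the gallipot standing on the pan, and do not turn the similar knob of the tube shaker (the machine with the rubber cup).

Things in the scene. Friction and masses are not known exactly. Their poses are not given: they have to be found in the camera images.
- tare_knob (a joint): Knob of the specimen scale: angle of its needle from the dial's zero line, positive = needle anticlockwise of it seen from above (start 30 to 70 degrees, so turn it clockwise). Turns freely past zero, stops at +-1.75 rad; stiff (0.05 N m), stays where left. Dial: white, 120 mm wide, on the front of a fixed white housing 280 x 150 x 48 mm; short marks every 20 degrees, one long thick line = zero.
- tare_knob_grip (a point): Point on the vertical axis of the scale's knob, 80 mm above the worktop, 13 mm below the top of its black upright grip bar (42 mm long, 14 mm thick, 32 mm high, on a round skirt 44 mm wide, 8 mm high). x along the bar to the needle, y across the bar, z up; turns with the knob. The flat black needle reaches 44 mm from the axis, on one side, at the foot of the skirt.
- gallipot_center (a point): Centre, half-way up, of the empty steel gallipot (round bowl, 98 mm wide, 36 mm high), loose on the scale's round steel pan (128 mm wide, top 61 mm above the worktop, centre 140 mm behind the knob's axis). To be left there.
- shaker_pointer (a point): Tip of the needle on the tube shaker's knob, 44 mm from that knob's vertical axis; x points out along the needle. Same knob and dial as the scale's, but its fixed white housing (240 x 140 x 48 mm) has a round black rubber cup, 92 mm above the worktop, behind the dial in place of a pan. The machines stand side by side, either one on the left. To be left alone.
There are look-alikes about, which are no part of the job. Leave any pink look-alike of the part that bears gallipot_center alone.

How it is judged:
By the outcome, as a careful person would: the job done as asked, in the order asked, and still so for the second after the job is handed in, with the robot touching nothing.
It also fails if it takes over 29 s, if anything falls off the work surface, if the arm or the gripper's body presses on something with over 40 N, if the wrist force passes 120 N, or if a joint passes its speed limit or range.

## Working session

There is one attempt and no reset: what is moved stays moved. The work goes in short steps, each a Python script; the robot and the scene stay as the last script left them, time stands still between calls to the robot, and variables do not carry over. Pictures are saved under pics/ and viewed, on a budget of 10 in all, crops included, one or two more only if the job needs it, and the job is handed in when it is done.

```bash
mkdir -p pics
python3 - <<'E'
from workcell import robot
import cv2
for n in("top","side"):
    p=robot.camera(n); cv2.imwrite(f"pics/{n}0.png",p["frame"])
    print(n,p["vertical_fov"],p["cx"],p["cy"],p["world_to_cam"].round(3).tolist() if hasattr(p["world_to_cam"],'round') else p["world_to_cam"])
    for q in("tare_knob_grip","gallipot_center","shaker_pointer"):
        print(q,[(round(d["p"],2),[round(float(v)) for v in d["position"]]) for d in robot.pinpoint(p,q)][:4])
s=robot.read_state();print(s["clock"],s["ee_rot"],s["position"])
E
```

```text
top 50.51886698703419 324.10287117350276 196.41758230886603 [[0.004, -1.0, -0.001, -21.974], [-0.997, -0.004, -0.08, 645.908], [0.08, 0.001, -0.997, 1130.74], [0.0, 0.0, 0.0, 1.0]]
tare_knob_grip [(0.68, [470, 161, 82])]
gallipot_center [(0.82, [614, 138, 83]), (0.63, [792, 230, 17])]
shaker_pointer [(0.46, [525, -202, 55])]
side 45.03904071003189 318.26506316228694 201.80889426453737 [[0.948, -0.319, -0.008, -605.763], [-0.184, -0.526, -0.83, 172.091], [0.26, 0.789, -0.557, 1191.724], [0.0, 0.0, 0.0, 1.0]]
tare_knob_grip [(0.77, [473, 165, 77])]
gallipot_center [(0.92, [792, 230, 20]), (0.55, [615, 141, 80])]
shaker_pointer [(0.65, [526, -200, 58])]
0.4 [ 6.20701781e-01  3.07966099e+00 -3.79544587e-04] [280.83610248 668.3639103  404.58463336]
```

View pics/top0.png

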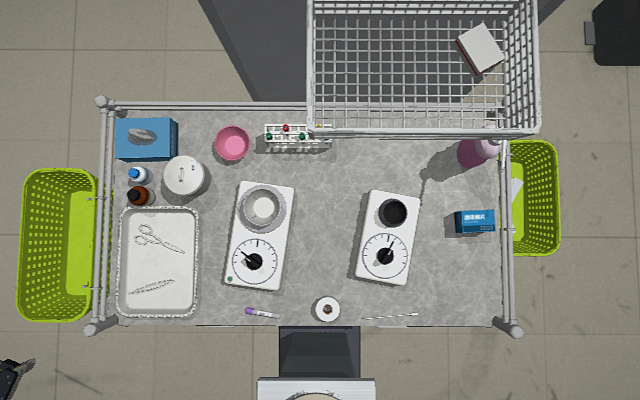

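Run:
```python
import cv2,numpy as np
f=cv2.imread("pics/top0.png");W=np.array([[0.004,-1.0,-0.001,-21.974],[-0.997,-0.004,-0.08,645.908],[0.08,0.001,-0.997,1130.74]])
F=200/np.tan(np.radians(50.51886698703419/2))
c=W[:,:3]@[471,163,80]+W[:,3];u,v=c[0]/c[2]*F+324.1,c[1]/c[2]*F+196.4;print(u,v)
u,v=int(u),int(v);cv2.imwrite("pics/crop0.png",cv2.resize(f[v-90:v+50,u-70:u+70],None,fx=4,fy=4,interpolation=2))
```

```text
252.79175425478903 262.29657394249125
```

View pics/crop0.png

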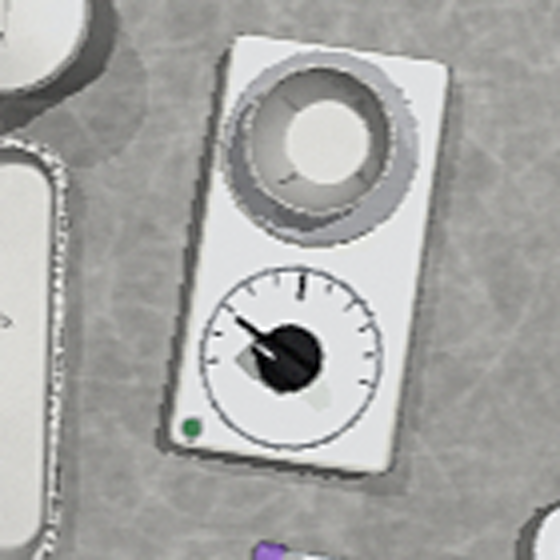

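The scale is the left machine: the gallipot is on its pan at (262,208) and its knob is at (254,261). The look-alikes are the shaker knob at (386,256) and the pink bowl at (232,143). In the crop the needle points to (237,318) and the zero line is at (302,285). So the needle azimuth is about +54° and zero about −9°, roughly 63° to turn clockwise.

```bash
cat > h.py <<'E'
from workcell import robot
import numpy as np, cv2
from scipy.spatial.transform import Rotation as R
def down(a):  # tool down, closing line y at azimuth a (deg)
    c,s=np.cos(np.radians(a)),np.sin(np.radians(a))
    return R.from_matrix(np.array([[-s,c,0],[c,s,0],[0,0,-1]]).T).as_rotvec()
def dial(fn,center,half=75,z=53,scale=4):
    """wrist picture rectified onto plane z: up=+x, right=-y"""
    s=robot.read_state(); p=robot.camera("wrist")
    T=np.eye(4);T[:3,:3]=R.from_rotvec(s["ee_rot"]).as_matrix();T[:3,3]=s["position"]
    W=np.linalg.inv(T@np.array(p["T_tool_cam"])); F=200/np.tan(np.radians(p["vertical_fov"]/2))
    K=np.array([[F,0,p["cx"]],[0,F,p["cy"]],[0,0,1]])
    H=K@np.c_[W[:3,0],W[:3,1],W[:3,2]*z+W[:3,3]]
    A=np.array([[0,-1/scale,center[0]+half],[-1/scale,0,center[1]+half],[0,0,1]])
    n=2*half*scale
    img=cv2.warpPerspective(p["frame"],H@A,(n,n),flags=cv2.INTER_LINEAR|cv2.WARP_INVERSE_MAP)
    cv2.imwrite(fn,img); 
    return p,img
E
python3 - <<'E'
from h import *
for a in (144,-36):
    for aa,z in((a,430),(a,251),(a-63,251)):
        q=robot.solve_ik([471,163,z],down(aa)); print(aa,z,None if q is None else np.round(q,2))
p=robot.camera("wrist");print(np.round(p["T_tool_cam"],2).tolist(),p["vertical_fov"])
E
```

```text
144 430 [-0.21  0.31 -0.3   2.07  0.13  0.78  1.92]
144 251 [-0.25  0.59 -0.28  2.23  0.43  0.37  1.62]
81 251 [-0.4   0.58 -0.07  2.24  0.12  0.33  0.85]
-36 430 [-0.85  0.33  0.53  2.1  -0.23  0.77 -0.8 ]
-36 251 [-0.63  0.6   0.27  2.25 -0.47  0.34 -0.59]
-99 251 [-0.73  0.63  0.42  2.26 -0.69  0.38 -1.46]
[[-0.0, -0.96, -0.29, 79.6], [1.0, -0.0, 0.0, 1.01], [-0.0, -0.29, 0.96, 21.05], [0.0, 0.0, 0.0, 1.0]] 64.12807916223593
```

Run:
```python
from h import *
robot.movep([471,163,430],down(-36))
p,img=dial("pics/w1.png",(471,163))
for q in("tare_knob_grip","gallipot_center"):
    print(q,[(round(d["p"],2),np.round(d["position"],1)) for d in robot.pinpoint(p,q)])
s=robot.read_state();print(s["clock"],np.round(s["joint_pos"],3),s["position"])
```

```text
tare_knob_grip [(0.68, array([473.6, 165.7,  86. ]))]
gallipot_center [(0.57, array([612.1, 135.7,  79.6]))]
2.55 [-0.849  0.326  0.529  2.102 -0.234  0.769 -0.8  ] [471.04400439 163.83108779 429.83001668]
```

View pics/w1.png

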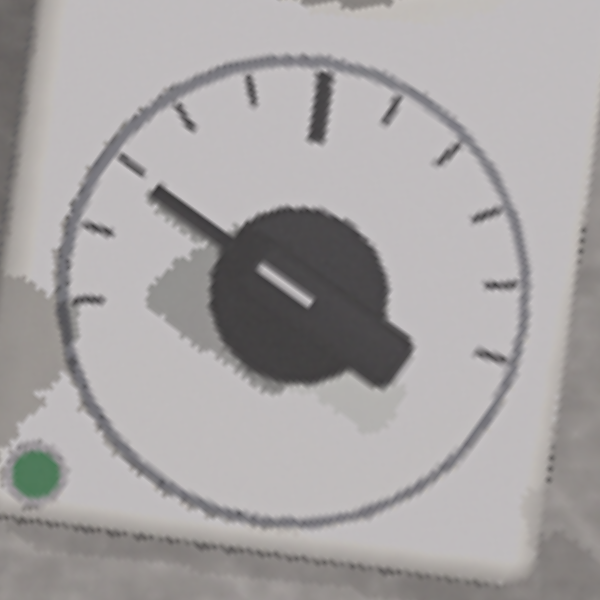

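The rectified view (4 px/mm) shows the dial ring centred at about (295,292), the needle tip at (157,190) and the zero line from (318,140) to (324,75). The needle sits about 1.5° past the 60° mark, so it needs about 61.5° clockwise. The knob axis is at about (472.5, 164).

Run:
```python
from h import *
c=(472.5,164)
robot.movep([*c,290],down(-36.3))
print(robot.movel([*c,252],speed=60,max_force=8))
robot.grasp(20); s=robot.read_state();print(s["grip_width"],s["position"],s["contact_force"])
if 10<s["grip_width"]<18:
    q=np.array(s["joint_pos"]); n=5
    for i in range(n):
        q[6]-=np.radians(61.5)/n; robot.movej(q.tolist())
s=robot.read_state();print(s["clock"],s["grip_width"],np.round(s["position"],1),s["contact_force"],s["ft_torque"],R.from_rotvec(s["ee_rot"]).as_matrix()[:,1])
dial("pics/w2.png",(473,164.25))
```

```text
False
13.655838212672816 [472.51240582 163.95727293 252.00233614] [-0.01432816 -0.39496046  0.61212362]
6.7333 13.92744455954092 [472.8 163.2 252. ] [ 2.37875698 -4.84282149 -2.82044023] [-1.35936268 -0.57744239 -0.05185727] [-1.30252966e-01 -9.91480451e-01  8.25224947e-04]
```

View pics/w2.png

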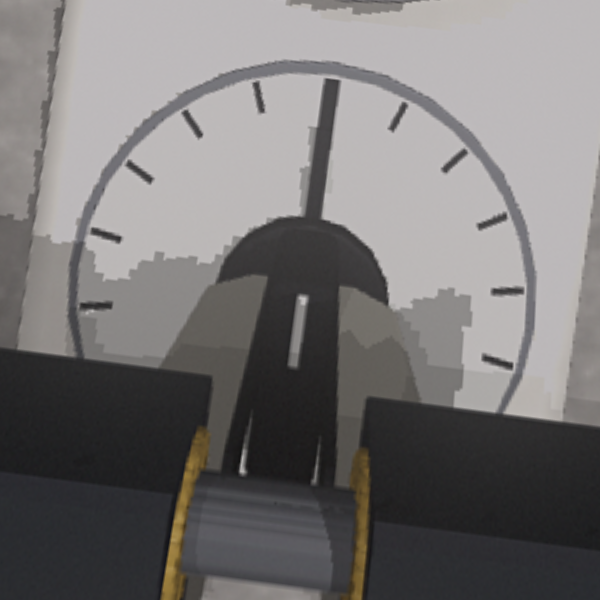

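The needle and the zero line now read as one straight stroke, from (313,218) to (332,80). I'll release, rise and check the remaining angle close up.

Run:
```python
from h import *
robot.ungrasp()
robot.movel([472.8,163.2,380],down(-97.8))
p,img=dial("pics/w3.png",(473,164.25),half=60,scale=6)
cv2.imwrite("pics/w3c.png",cv2.resize(img[40:340,230:530],None,fx=2,fy=2,interpolation=cv2.INTER_CUBIC))
g=cv2.cvtColor(img,6)
for r in range(60,330,15): # dark span per row
    x=np.where(g[r,330:470]<110)[0]+330
    if len(x): print(r,x.min(),x.max(),x.mean().round(1))
s=robot.read_state();print(s["clock"])
```

```text
60 393 413 403.0
75 391 410 400.5
90 389 408 398.5
105 382 406 394.0
120 380 404 392.0
135 379 403 391.0
150 377 400 388.5
165 374 398 386.0
180 372 396 384.0
195 371 394 382.5
210 369 392 380.5
225 367 390 378.5
240 330 403 366.5
255 330 432 381.0
270 330 452 391.0
285 330 466 398.0
300 330 469 399.5
315 330 469 403.4
9.1417
```

View pics/w3.png

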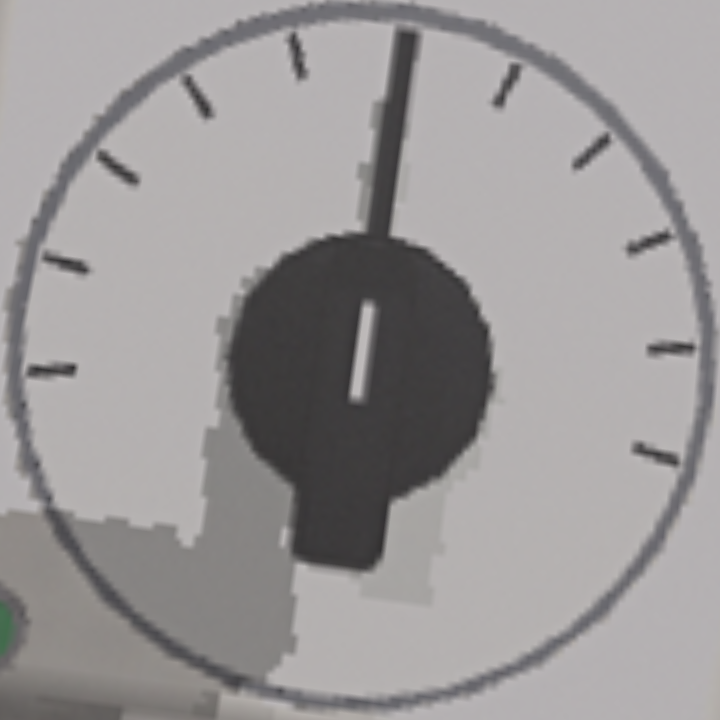

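The needle runs continuously into the zero line, with about 1–2 px of offset at a radius of 260 px, so under 0.5°. Next I'll confirm the gallipot and the shaker, then hand in.

Run:
```python
from h import *
p=robot.camera("side")
for q in("gallipot_center","shaker_pointer"):
    print(q,[(round(d["p"],2),np.round(d["position"])) for d in robot.pinpoint(p,q)])
s=robot.read_state();print(s["clock"],s["grip_width"],np.round(s["contact_force"],2))
robot.finish_job()
```

```text
gallipot_center [(0.72, array([613., 139.,  79.])), (0.61, array([791., 231.,  21.]))]
shaker_pointer [(0.91, array([ 527., -201.,   54.]))]
9.2917 93.02241067253284 [ 0.44 -0.05 -0.32]
the job is handed in; nothing more can be done
```

I gripped the bar of the scale's knob (the left machine), turned it about 61.5° clockwise, let go and raised the gripper clear, then handed the job in at about 9.3 s.

- **Needle:** the last close-up shows it running straight into the zero line. The remaining error looks to be under about 0.5°.
- **Gallipot:** it is still on the pan at about (613, 139, 79) mm, where it was at the start to within the detector's accuracy.
- **Shaker:** its pointer has not moved; it reads about (527, −201, 54) mm.
- **Robot:** the gripper was fully open, with almost no force on the tool.

None of the checks failed or disagreed, but the system gave no verdict on the result.

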